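# Find the saw-table roller with the worn bearing and stand it in the repairs crate

## Task

One of the three rollers in the saw's roller table has a worn bearing: rock them side to side on their axles where they sit until you feel the one with play. Lift that one out, lay it in the V-cradle and let go, then change your grip and lower it on end, without dropping it, into an empty compartment of the crate. Leave the two sound rollers in their slots, and the spindle, chisels, glue and tape measure where they are.

Things in the scene. Friction and masses are not known exactly. Their poses are not given: they have to be found in the camera images.
- frame: Saw's roller table, fixed: base 230 (x) x 330 (y) x 18 mm, two steel rails along y at x = +-92 mm (6 thick, 178 mm between, tops at 98 mm). Slots open at the top, 13.5 wide, 20 deep, at y = -100, 0, 100 mm hold the axle ends of the three rollers, which lie along x, axes 85 mm above the bench; 20 mm straight up frees one. Origin: underside centre, on the bench.
- slot_right (a point): Middle of the roller in the slot at y = -100 mm of the frame, at the start; fixed to the frame; x along the roller. ROLLERS: tube 50 mm across, 170 long, turning freely on a steel axle whose ends (12 wide, 14 high) stick out 15 mm each side; 200 mm in all, 0.4 to 0.65 kg. Just one of the three is worn, in any slot; all look and weigh alike.
- slot_mid (a point): Middle of the roller in the middle slot, at the start; fixed to the frame. Like the others it may be the worn or a sound one. WORN ROLLER, whichever slot it is in: the tube rocks about its middle on the axle by 0.065 rad each way, sideways and up and down (5 mm each way at the tube's ends); about 1 N at an end moves it, and it stays as left. (worn_c0: its axle.)
- slot_left (a point): Middle of the roller in the slot at y = +100 mm of the frame, at the start; fixed to the frame. Like the others it may be the worn or a sound one. SOUND ROLLERS, the two that are not worn: the tube cannot rock on its axle: pushed sideways at an end it is stopped by its axle ends in their slots after about 1 mm.
- cradle: Wooden V-cradle, fixed: base 160 (x) x 100 x 18 mm, two 90-degree V blocks 14 mm thick at x = -27 and +27 mm (40 mm free between them), tops 65 mm high, 68 mm wide. A roller lies in it along x, axis at y = 0, 75 mm above the bench; centred, each tube end overhangs its block by 51 mm. Origin: underside centre, on the bench.
- crate: Open wooden crate, fixed, 224 (x) x 80 (y) x 90 mm high, walls and floor 8 mm; two dividers make three compartments 64 x 64 mm, 82 deep, at x = -72, 0, +72 mm. The spindle stands in the one at +72; the other two are empty, either will do. A roller on end in it has its middle 108 mm above the bench and may lean on the walls. Origin: underside centre, on the bench.
- spindle: Turned wooden spindle, 44 mm in diameter, 150 mm long, standing loose in the crate's compartment at x = +72 mm. To be left there. Origin: centre of its underside.
- chisel_a: Loose chisel with a wooden handle, 31 mm thick and about 240 mm long, lying behind the cradle. To be left. Origin: at the ferrule, x towards the blade.
- chisel_b: Loose chisel like chisel_a, with a shorter, broader blade. To be left. Origin: at the ferrule, x towards the blade.
- glue: Loose white glue bottle, 68 mm in diameter, 190 mm high. To be left. Origin: centre of its underside.
- tape: Loose yellow tape measure lying flat, 75 x 70 x 38 mm high. To be left. Origin: centre of its underside.
There are look-alikes about, which are no part of the job. What is shaped like the cradle but red or turquoise is not meant.

How it is judged:
By the outcome, as a careful person would: the job done as asked, in the order asked, and still so for the second after the job is handed in, with the robot touching nothing.
It also fails if it takes over 64 s, if anything falls off the work surface, if the arm or the gripper's body presses on something with over 40 N, if the wrist force passes 120 N, or if a joint passes its speed limit or range.

## Robot

A 6-joint arm with a two-finger parallel gripper is mounted at the origin on the work surface. World frame = base frame: x ahead of the robot, y to its left, z up, the work surface at z = 0. Lengths are in m, angles in degrees, forces in N, time in s.
With the tool pointing down it reaches from about 0.35 to 0.925 m from the base axis. Payload 6.4 kg.
Tool frame: the origin (TCP) lies on the centre line of the jaws, within the pads' length; the fingertips stand 11 mm ahead of it and the grasp point (between the pads) lies 8 mm behind it; y points along the fingers, x is the direction in which the jaws open and shut, and the axes are right-handed (so a half turn about y gives the same grasp; the last joint's range is limited). The gripper opens to 94 mm and grips with 3 to 60 N. Pads are 16 mm wide; open, the fingers measure 119 mm over their backs; the gripper's body (75 mm by 177 mm) begins 78 mm behind the grasp point.
Start: joints at [-9.975, 14.043, 89.255, -0, 76.702, -9.975], TCP at [0.65, 0, 0.216] pointing down, gripper open.
Joint ranges: [-179.41, 179.41], [-58.25, 129.5], [7.25, 145.43], [-54.29, 234.29], [11.92, 165.04], [-157.13, 157.13]. Speed limits (degrees/s): [147.25, 147.25, 180, 180, 180, 180].

## Interface

Orientations are given as a 3x3 rotation matrix whose columns are the frame's x, y, z axes.
In Python, from bench import * gives the robot as it stands. The module is installed in compiled form; this text tells all that it offers.
- The arm moves only by the shell command python3 -m jog 'ROWS' [FORCE]. ROWS is text: rows parted by semicolons, each of 7 numbers parted by spaces: the shift along the tool's x, y, z in m, then the turn, a rotation vector about the tool's x, y, z in degrees, then the opening, from 0 (shut) to 1 (fully open). In form: dx dy dz wx wy wz grip; .... A call has 1 to 10 rows; each row is the pose to reach, as a shift and turn from the pose commanded when the call began, along the tool's axes at that moment; what a row does not reach only later rows make up. A row lasts 1/8 s, in which the tool goes at most 62.5 mm and 10.7 degrees, less where a joint would pass 70% of its speed; a pose out of reach is approached as far as the arm can. A call with a gripper value outside its range is refused whole. The fingers move at their own pace and stop on an object; FORCE is the grip in N (left out, the last holds). Time passes only in rows, so rows that repeat a pose let the fingers close. It gives the time, the measured TCP pose, the force and the opening at its end, in the units of the state.
- get_obs(): the state, without advancing time (a new reading comes with each control period).
- read_camera(name): name is "scene" or "side" or "wrist"; returns the picture (480x640x3 uint8, red, green, blue); there is no depth.
- camera_info(name): a dict with "vfov" (degrees; the focal length in pixels is half the picture's height over the tangent of half this angle, whatever the lens; pixels are square), "cx", "cy" (the principal point, pixels), "R" (3x3) and "t" (3): a world point X has camera coordinates R X + t. Camera axes: x right, y down, z forward; pixel columns grow to the right and rows downward; lengths in m; the calibration is good to about 2 mm. A picture is of the moment at which its call begins: read the wrist's pose just before it. camera_info takes no time and is no camera call; for the wrist camera it gives the pose at the moment of the call.
- job_done(): hands the job in, once; it reports no verdict.
The state is a dict: "clock": time; "q": joint angles; "qd": joint speeds; "tau": joint torques, N m; "eef_pos": TCP position; "tcp_rot": TCP orientation; "ft_force": force on the tool from outside, world axes, zero at the start; "torque": the same for the moment, N m; "finger_gap": opening from 0.0 (shut) to 1.0 (fully open).
Only numpy, scipy, OpenCV 4.12 (cv2) and the standard library are available. Lean on these libraries where they do the work, as an engineer would, in place of code of your own. Each camera call takes 0.05 s, during which the arm holds its last target. There are 200 camera calls.

## Working session

There is one attempt and no reset: what is moved stays moved. The work goes in short steps, Python scripts to look and compute and a shell command to move; the robot and the scene stay as the last step left them, time stands still between calls to the robot, and variables do not carry over. Pictures are saved under pics/ and viewed, about 8 in all and at most 12, crops included, and the job is handed in when it is done.

```bash
mkdir -p pics
python3 - <<'E'
from bench import *
import cv2,numpy as np
np.set_printoptions(precision=4,suppress=True)
for n in("scene","side","wrist"):
    i=camera_info(n);print(n,i)
    cv2.imwrite(f"pics/{n}0.png",read_camera(n)[:,:,::-1])
o=get_obs();print(o)
E
```

```text
scene {'vfov': 56.47512926329029, 'cx': 326.7084946202492, 'cy': 236.50297286006446, 'R': array([[ 0.745 ,  0.667 ,  0.0074],
       [ 0.578 , -0.6399, -0.5063],
       [-0.333 ,  0.3815, -0.8623]]), 't': array([-0.3011, -0.3225,  1.5066])}
side {'vfov': 48.70821386682769, 'cx': 317.6351752377274, 'cy': 242.76024904134547, 'R': array([[ 0.8389, -0.5437, -0.0242],
       [-0.2892, -0.4077, -0.8661],
       [ 0.461 ,  0.7336, -0.4992]]), 't': array([-0.4982,  0.1794,  1.2547])}
wrist {'vfov': 64.04771133347215, 'cx': 322.31530868852843, 'cy': 246.31316303758405, 'R': array([[ 1.    ,  0.0006, -0.001 ],
       [ 0.0009, -0.9602,  0.2792],
       [-0.0007, -0.2792, -0.9602]]), 't': array([-0.6489, -0.0279,  0.3916])}
{'clock': 0.15, 'q': array([-9.9741, 14.0749, 89.3057,  0.0024, 76.7026, -9.9756]), 'qd': array([-0.0386, -0.1923, -0.2609, -0.0347,  0.0001,  0.0081]), 'tau': array([  0.0009, -41.6264, -31.4983,   0.0686,   0.0316,  -0.0001]), 'eef_pos': array([0.6496, 0.0001, 0.2156]), 'tcp_rot': array([[ 1.    , -0.0014, -0.    ],
       [ 0.    ,  0.0003,  1.    ],
       [-0.0014, -1.    ,  0.0003]]), 'ft_force': array([-0.9539, -1.7731, -0.449 ]), 'torque': array([0.0253, 0.0524, 0.0108]), 'finger_gap': 1.000666634496913}
```

View pics/scene0.png

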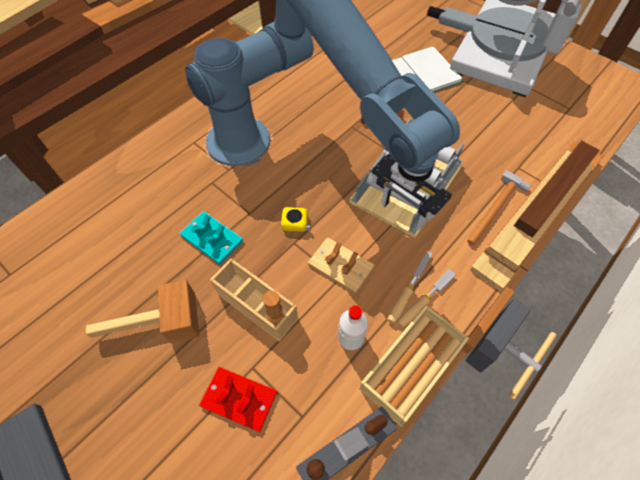

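View pics/side0.png

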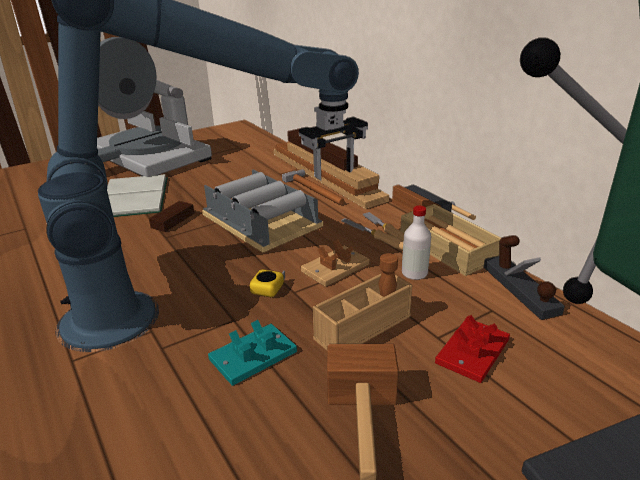

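The scene view shows the wooden cradle at about (340,264). The cradle look-alikes are turquoise (211,237) and red (238,400), so I choose the wooden one. The crate is at (253,300) with the spindle at (272,305), and the rail frame is under the gripper at (410,190). The tool crate at (414,362) holds dowels and isn't meant. In the side view the frame is at (262,212), the cradle at (335,263) and the crate at (362,310).

Run:
```python
import cv2,numpy as np
a=cv2.imread("pics/side0.png");s=cv2.imread("pics/scene0.png")
c=cv2.resize(a[165:353,195:425],None,fx=3.2,fy=3.2,interpolation=cv2.INTER_CUBIC)[:600]
cv2.imwrite("pics/side_c.png",c)
c=cv2.resize(s[140:345,205:465],None,fx=2.9,fy=2.9,interpolation=cv2.INTER_CUBIC)
cv2.imwrite("pics/scene_c.png",c);print(c.shape)
```

```text
(594, 754, 3)
```

View pics/side_c.png

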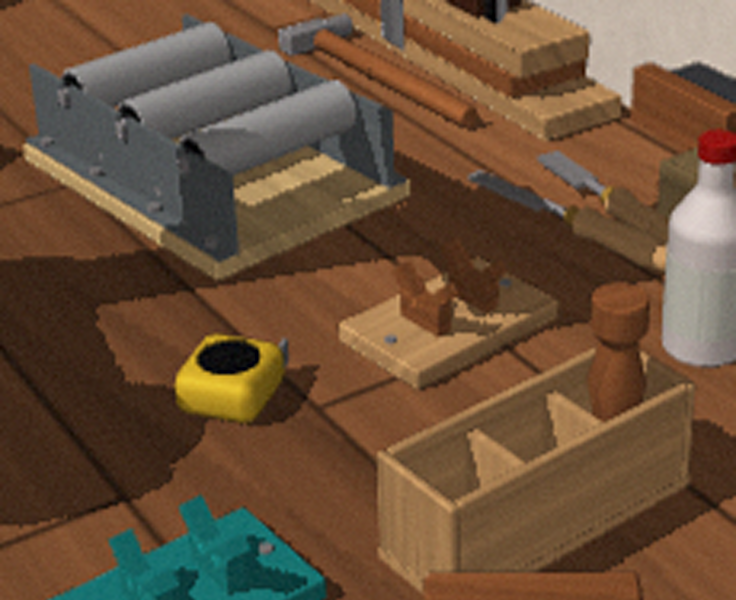

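View pics/scene_c.png

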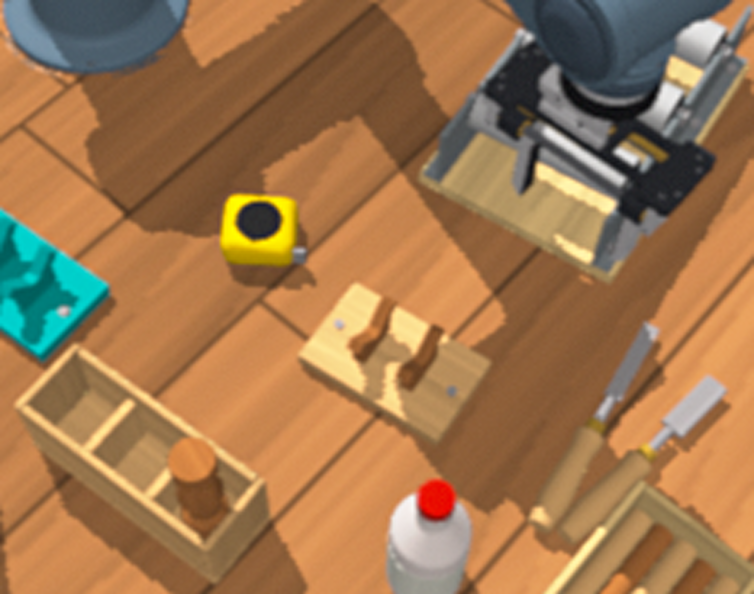

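View pics/wrist0.png

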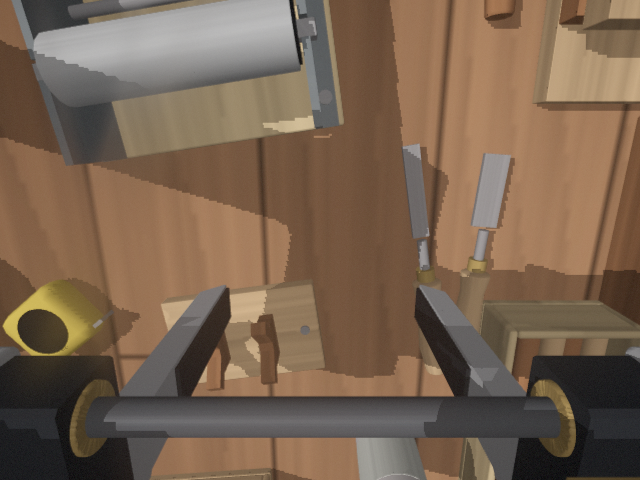

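The chosen cradle is wooden, with two blocks, at crop (395,362) in the scene view; the close crop confirms it, and the turquoise one is separate. The crate has its two empty compartments on the left and the spindle on the right. All three rollers are visible in the side crop. The wrist view shows the frame edge at (72,163)-(342,122). Next I cast rays for the corners.

```bash
cat > h.py <<'E'
import numpy as np,cv2
from bench import *
np.set_printoptions(precision=4,suppress=True)
def cast(n,px,z,info=None):
    i=info or camera_info(n);f=240/np.tan(np.radians(i["vfov"]/2));R=np.array(i["R"]);t=np.array(i["t"])
    p=np.atleast_2d(px).astype(float);d=np.c_[(p[:,0]-i["cx"])/f,(p[:,1]-i["cy"])/f,np.ones(len(p))]@R
    c=-R.T@t;return c+d*((z-c[2])/d[:,2:])
def proj(n,X,info=None):
    i=info or camera_info(n);f=240/np.tan(np.radians(i["vfov"]/2));q=np.atleast_2d(X)@np.array(i["R"]).T+np.array(i["t"])
    return np.c_[q[:,0]/q[:,2]*f+i["cx"],q[:,1]/q[:,2]*f+i["cy"]]
E
python3 - <<'E'
from h import *
S=lambda l:np.array(l)/3.2+[195,165]
C=lambda l:np.array(l)/2.9+[205,140]
print("cradle scene\n",cast("scene",C([(301,353),(355,284),(490,360),(435,440)]),.018))
print("cradle side\n",cast("side",S([(340,325),(420,375),(555,300)]),.018))
print("crate scene\n",cast("scene",C([(17,405),(78,346),(268,483),(215,553)]),.09))
print("crate side\n",cast("side",S([(380,457),(457,507),(690,383)]),.09))
print("frame scene\n",cast("scene",C([(422,180),(610,275),(745,60)]),.018))
print("frame side\n",cast("side",S([(25,145),(217,263),(408,182)]),.018))
print("frame wrist\n",cast("wrist",[(72,163),(342,122)],.018))
print("cradle wrist\n",cast("wrist",[(162,304),(311,281),(325,366)],.018))
print("roller end centre-side (axle ends)\n",cast("side",S([(67,95),(124,128),(186,155)]),.085))
print("bottle,tape",cast("scene",C([(425,590)]),0),cast("scene",C([(260,230)]),.038))
E
```

```text
cradle scene
 [[ 0.4974 -0.1798  0.018 ]
 [ 0.4846 -0.0869  0.018 ]
 [ 0.6384 -0.0628  0.018 ]
 [ 0.6527 -0.1626  0.018 ]]
cradle side
 [[ 0.4819 -0.0941  0.018 ]
 [ 0.4953 -0.1927  0.018 ]
 [ 0.6502 -0.1649  0.018 ]]
crate scene
 [[ 0.3726 -0.4118  0.09  ]
 [ 0.3687 -0.336   0.09  ]
 [ 0.5885 -0.3161  0.09  ]
 [ 0.5985 -0.3905  0.09  ]]
crate side
 [[ 0.3623 -0.3461  0.09  ]
 [ 0.3743 -0.4181  0.09  ]
 [ 0.5869 -0.398   0.09  ]]
frame scene
 [[0.4526 0.0545 0.018 ]
 [0.6681 0.0929 0.018 ]
 [0.6148 0.4207 0.018 ]]
frame side
 [[0.3977 0.3755 0.018 ]
 [0.4461 0.0548 0.018 ]
 [0.667  0.0847 0.018 ]]
frame wrist
 [[0.4154 0.0575 0.018 ]
 [0.6668 0.094  0.018 ]]
cradle wrist
 [[ 0.4828 -0.0857  0.018 ]
 [ 0.6375 -0.0601  0.018 ]
 [ 0.652  -0.1592  0.018 ]]
roller end centre-side (axle ends)
 [[0.4284 0.3215 0.085 ]
 [0.4422 0.2216 0.085 ]
 [0.4639 0.1375 0.085 ]]
bottle,tape [[ 0.735 -0.273  0.   ]] [[ 0.3794 -0.1129  0.038 ]]
```

What the rays give:
- **Frame:** centre about (.533,.235), yaw about 9.3°.
- **Cradle:** centre about (.568,-.123), yaw about 9°.
- **Crate:** centre about (.478,-.367), yaw about 5.2°.

Next I move over the frame for a wrist look.

```bash
python3 -m jog '-0.1 -0.06 0.2 0 0 0 1;-0.1 -0.06 0.2 0 0 0 1;-0.1 -0.06 0.2 0 0 0 1;-0.1 -0.06 0.2 0 0 0 1;-0.1 -0.06 0.2 0 0 0 1;-0.1 -0.06 0.2 0 0 0 1' 10
python3 - <<'E'
from h import *
import pickle
o=get_obs();i=camera_info("wrist");im=read_camera("wrist");pickle.dump(i,open("w1.pkl","wb"))
print(o["q"],o["eef_pos"])
cv2.imwrite("pics/w1.png",im[:,:,::-1])
E
```

```text
clock: 0.9
eef_pos: [0.55, 0.1996, 0.2759]
tcp_rot: [[1.0, -0.001, 0.0], [-0.0, -0.0, 1.0], [-0.001, -1.0, -0.0]]
ft_force: [0.4, -0.4, -0.2]
finger_gap: 1.002
[ 8.857   2.8867 95.4357 -0.0219 81.7211  8.8616] [0.55   0.1996 0.2759]
```

View pics/w1.png

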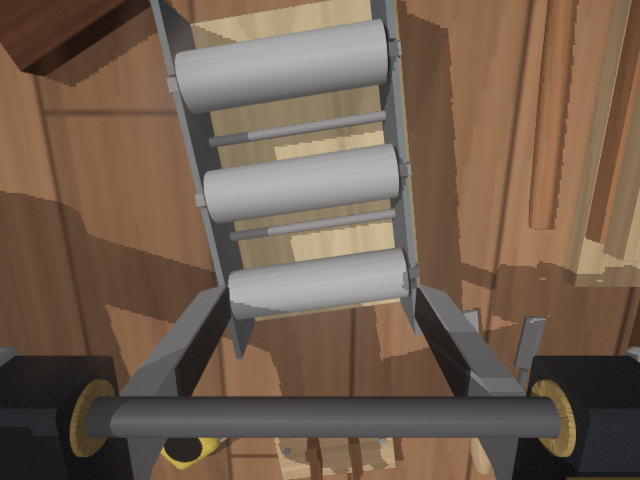

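The wrist view shows all three rollers. Axle ends are at left (173,83)/(395,48), middle (200,200)/(405,170) and right about (228,296)/(413,270). Two thin cross rods lie between the rollers.

Run:
```python
from h import *
import pickle
i=pickle.load(open("w1.pkl","rb"))
a=cast("",[(173,83),(395,48),(200,200),(405,170),(228,294),(413,270)],.087,i)
for k in(0,2,4):
    d=a[k+1]-a[k];print((a[k]+a[k+1])/2,np.hypot(*d[:2]),np.degrees(np.arctan2(d[1],d[0])))
print("cradle far",cast("",[(278,440)],.018,i))
g=cv2.imread("pics/w1.png");hsv=cv2.cvtColor(g,cv2.COLOR_BGR2HSV)
m=((hsv[...,1]<25)&(hsv[...,2]>110)).astype(np.uint8)*255
m[400:]=0
c,_=cv2.findContours(cv2.morphologyEx(m,cv2.MORPH_OPEN,np.ones((13,13))),cv2.RETR_EXTERNAL,2)
for q in c:
    if cv2.contourArea(q)>4000:
        r=cv2.minAreaRect(q);b=cv2.boxPoints(r);w=cast("",np.vstack([r[0],b]),.1,i)
        print("tube",w[0],r[0],r[1],r[2])
```

```text
[0.5158 0.3387 0.087 ] 0.19163145105116164 8.214285692305834
[0.5302 0.2375 0.087 ] 0.1919823203012299 8.300030919714164
[0.5469 0.1415 0.087 ] 0.18585097476012555 7.936032212547924
cradle far [[ 0.4897 -0.1148  0.018 ]]
tube [0.5455 0.1454 0.1   ] (317.99212646484375, 283.33184814453125) (49.23794937133789, 178.893310546875) 82.11685943603516
tube [0.5306 0.2411 0.1   ] (301.0013427734375, 182.9373321533203) (52.940006256103516, 195.45335388183594) 81.7028579711914
tube [0.5162 0.3382 0.1   ] (281.6973571777344, 63.608428955078125) (57.82452392578125, 213.05020141601562) 80.90972137451172
```

```bash
python3 -m jog '.056 .12 -.05 0 81.3 0 .7;.056 .12 -.05 0 81.3 0 .7;.056 .12 -.05 0 81.3 0 .7;.056 .12 -.05 0 81.3 0 .7;.056 .12 -.05 0 81.3 0 .7;.056 .12 -.05 0 81.3 0 .7;.056 .12 -.05 0 81.3 0 .7;.056 .12 -.05 0 81.3 0 .7;.056 .12 -.05 0 81.3 0 .7;.056 .12 -.05 0 81.3 0 .7' 5
python3 - <<'E'
from h import *
i=camera_info("wrist");im=read_camera("wrist");cv2.imwrite("pics/w2.png",im[:,:,::-1])
print(get_obs()["q"],get_obs()["eef_pos"])
E
```

```text
clock: 2.2
eef_pos: [0.6061, 0.1492, 0.156]
tcp_rot: [[0.152, -0.001, 0.988], [-0.988, -0.0, 0.152], [-0.0, -1.0, -0.001]]
ft_force: [-0.5, -0.2, 0.6]
finger_gap: 0.702
[ 3.4564 14.0227 95.8532 -0.0041 70.1555 84.7368] [0.6061 0.1494 0.1561]
```

View pics/w2.png

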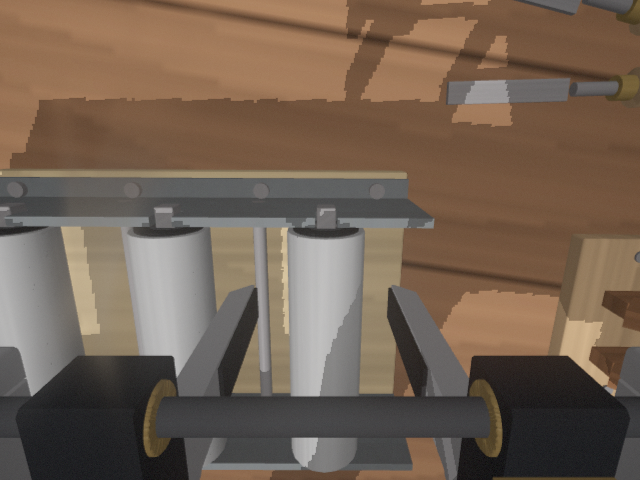

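The jaws straddle the right roller: its centreline is at column 326 and the jaws' centre at 322, with the frame level in the view. I go down and leave a small clearance.

```bash
python3 -m jog '0 .04 0 0 0 0 .7;0 .076 0 0 0 0 .7;0 .076 0 0 0 0 .58;0 .076 0 0 0 0 .58;0 .076 0 0 0 0 .58'
python3 -m jog '.003 0 0 0 0 0 .58;.003 0 0 0 0 0 .58' ; python3 -m jog '.002 0 0 0 0 0 .58;.002 0 0 0 0 0 .58'
```

```text
clock: 2.88
eef_pos: [0.6073, 0.1498, 0.0825]
tcp_rot: [[0.151, 0.003, 0.988], [-0.988, -0.0, 0.151], [0.001, -1.0, 0.003]]
ft_force: [-0.2, -1.8, -0.3]
finger_gap: 0.575
clock: 3.12
eef_pos: [0.607, 0.1469, 0.0813]
tcp_rot: [[0.151, 0.001, 0.989], [-0.989, 0.0, 0.151], [0.0, -1.0, 0.001]]
ft_force: [0.4, 0.4, 0.4]
finger_gap: 0.579
clock: 3.38
eef_pos: [0.6069, 0.1451, 0.0805]
tcp_rot: [[0.151, 0.0, 0.989], [-0.989, 0.0, 0.151], [-0.0, -1.0, 0.0]]
ft_force: [-0.3, -0.3, -0.9]
finger_gap: 0.581
```

```bash
python3 -m jog '.002 0 0 0 0 0 .58;.002 0 0 0 0 0 .58' ; python3 -m jog '.002 0 0 0 0 0 .58;.002 0 0 0 0 0 .58'
python3 - <<'E'
from h import *
im=read_camera("wrist");cv2.imwrite("pics/w3.png",im[:,:,::-1]);print(get_obs()["ft_force"],get_obs()["torque"])
E
```

```text
clock: 3.62
eef_pos: [0.607, 0.1443, 0.0805]
tcp_rot: [[0.151, -0.0, 0.989], [-0.989, 0.003, 0.151], [-0.002, -1.0, 0.0]]
ft_force: [-0.1, 5.5, 0.4]
finger_gap: 0.58
clock: 3.88
eef_pos: [0.607, 0.1436, 0.0804]
tcp_rot: [[0.151, -0.0, 0.989], [-0.989, 0.005, 0.151], [-0.005, -1.0, 0.0]]
ft_force: [-0.4, 9.9, 0.5]
finger_gap: 0.591
[-0.3538 10.2309  0.4657] [ 1.8449  0.1277 -0.0363]
```

```bash
python3 -m jog '-.008 0 0 0 0 0 .58;-.008 0 0 0 0 0 .58' ; python3 -m jog '-.003 0 0 0 0 0 .58;-.003 0 0 0 0 0 .58'; python3 -m jog '-.003 0 0 0 0 0 .58;-.003 0 0 0 0 0 .58'
```

```text
clock: 4.18
eef_pos: [0.6061, 0.1491, 0.0804]
tcp_rot: [[0.152, -0.0, 0.988], [-0.988, -0.001, 0.152], [0.001, -1.0, -0.0]]
ft_force: [-0.4, -0.1, 0.2]
finger_gap: 0.578
clock: 4.42
eef_pos: [0.606, 0.1504, 0.0804]
tcp_rot: [[0.151, 0.0, 0.988], [-0.988, -0.003, 0.151], [0.003, -1.0, -0.0]]
ft_force: [1.0, -4.3, -0.5]
finger_gap: 0.581
clock: 4.68
eef_pos: [0.6058, 0.152, 0.0805]
tcp_rot: [[0.152, 0.0, 0.988], [-0.988, -0.006, 0.152], [0.006, -1.0, -0.0]]
ft_force: [0.9, -9.6, -0.4]
finger_gap: 0.615
```

The right roller stops within about 5 mm of travel, and 4.3 mm of that is jaw clearance, so it is sound. Next is the middle one.

```bash
python3 -m jog '.005 0 0 0 0 0 .7;.006 -.055 0 0 0 0 .7;-.045 -.055 0 0 0 0 .7;-.0935 -.055 0 0 0 0 .7;-.0935 -.055 0 0 0 0 .7;-.0935 0 0 0 0 0 .7;-.0935 0 0 0 0 0 .58;-.0935 0 0 0 0 0 .58;-.0935 0 0 0 0 0 .58'
python3 -m jog '.004 0 0 0 0 0 .58;.004 0 0 0 0 0 .58' ; python3 -m jog '.003 0 0 0 0 0 .58;.003 0 0 0 0 0 .58'
```

```text
clock: 5.8
eef_pos: [0.5928, 0.2473, 0.0829]
tcp_rot: [[0.151, 0.004, 0.989], [-0.989, 0.001, 0.151], [-0.0, -1.0, 0.004]]
ft_force: [0.3, -1.1, -1.2]
finger_gap: 0.581
clock: 6.05
eef_pos: [0.5925, 0.2434, 0.0816]
tcp_rot: [[0.151, 0.002, 0.989], [-0.989, 0.001, 0.151], [-0.0, -1.0, 0.002]]
ft_force: [0.0, 1.1, 0.7]
finger_gap: 0.583
clock: 6.3
eef_pos: [0.5924, 0.2429, 0.0812]
tcp_rot: [[0.15, 0.001, 0.989], [-0.989, 0.005, 0.15], [-0.005, -1.0, 0.002]]
ft_force: [0.1, 9.7, 0.2]
finger_gap: 0.585
```

```bash
python3 -m jog '-.007 0 0 0 0 0 .58;-.007 0 0 0 0 0 .58' ; python3 -m jog '-.003 0 0 0 0 0 .58;-.003 0 0 0 0 0 .58'; python3 -m jog '-.003 0 0 0 0 0 .58;-.003 0 0 0 0 0 .58'
```

```text
clock: 6.55
eef_pos: [0.5909, 0.2474, 0.0803]
tcp_rot: [[0.152, -0.0, 0.988], [-0.988, -0.001, 0.152], [0.001, -1.0, -0.0]]
ft_force: [0.0, 0.5, 0.2]
finger_gap: 0.582
clock: 6.8
eef_pos: [0.5908, 0.2491, 0.0803]
tcp_rot: [[0.151, -0.0, 0.988], [-0.988, -0.002, 0.151], [0.002, -1.0, -0.001]]
ft_force: [0.3, -5.6, -0.6]
finger_gap: 0.585
clock: 7.05
eef_pos: [0.5905, 0.2508, 0.0802]
tcp_rot: [[0.152, -0.0, 0.988], [-0.988, -0.005, 0.152], [0.005, -1.0, -0.001]]
ft_force: [1.3, -10.8, 0.1]
finger_gap: 0.616
```

The middle roller is sound too, with the same 5.5 mm of travel. Now the left one.

```bash
python3 -m jog '.005 0 0 0 0 0 .7;.006 -.055 0 0 0 0 .7;-.045 -.055 0 0 0 0 .7;-.0935 -.055 0 0 0 0 .7;-.0935 -.055 0 0 0 0 .7;-.0935 0 0 0 0 0 .7;-.0935 0 0 0 0 0 .58;-.0935 0 0 0 0 0 .58;-.0935 0 0 0 0 0 .58'
python3 -m jog '.004 0 0 0 0 0 .58;.004 0 0 0 0 0 .58' ; python3 -m jog '.003 0 0 0 0 0 .58;.003 0 0 0 0 0 .58';python3 -m jog '-.007 0 0 0 0 0 .58;-.007 0 0 0 0 0 .58' ; python3 -m jog '-.003 0 0 0 0 0 .58;-.003 0 0 0 0 0 .58'; python3 -m jog '-.003 0 0 0 0 0 .58;-.003 0 0 0 0 0 .58'
```

```text
clock: 8.18
eef_pos: [0.5777, 0.3459, 0.0831]
tcp_rot: [[0.151, 0.004, 0.989], [-0.989, 0.002, 0.151], [-0.001, -1.0, 0.004]]
ft_force: [0.3, 0.3, -0.2]
finger_gap: 0.579
clock: 8.43
eef_pos: [0.5772, 0.3416, 0.0814]
tcp_rot: [[0.151, 0.001, 0.989], [-0.989, 0.0, 0.151], [-0.0, -1.0, 0.001]]
ft_force: [-0.8, -0.6, 0.0]
finger_gap: 0.579
clock: 8.68
eef_pos: [0.5774, 0.3389, 0.0807]
tcp_rot: [[0.151, 0.001, 0.989], [-0.989, 0.001, 0.151], [-0.0, -1.0, 0.001]]
ft_force: [1.5, 2.1, 1.0]
finger_gap: 0.58
clock: 8.93
eef_pos: [0.5757, 0.3461, 0.0802]
tcp_rot: [[0.152, -0.001, 0.988], [-0.988, -0.0, 0.152], [0.0, -1.0, -0.001]]
ft_force: [0.1, -0.6, 0.3]
finger_gap: 0.582
clock: 9.18
eef_pos: [0.5754, 0.3489, 0.0803]
tcp_rot: [[0.151, -0.0, 0.988], [-0.988, -0.0, 0.151], [0.0, -1.0, -0.0]]
ft_force: [-0.6, 0.9, -0.6]
finger_gap: 0.579
clock: 9.43
eef_pos: [0.5752, 0.3515, 0.0804]
tcp_rot: [[0.151, 0.0, 0.988], [-0.988, -0.0, 0.151], [0.0, -1.0, 0.0]]
ft_force: [0.3, -1.5, 0.0]
finger_gap: 0.58
```

The left roller moves 12 mm or more side to side at 2 N or less, so it is the worn one. I squeeze its end straight, slide to its middle and grip.

```bash
python3 -m jog '.0065 0 0 0 0 0 .6;.0065 0 0 0 0 0 .5;.0065 0 0 0 0 0 .5;.0065 0 0 0 0 0 .5;.0065 0 0 0 0 0 .7;.0065 0 0 0 0 0 .7;.0065 0 -.030 0 0 0 .7;.0065 .002 -.060 0 0 0 .7;.0065 .002 -.060 0 0 0 .45;.0065 .002 -.060 0 0 0 .45' 8
python3 -m jog '0 0 0 0 0 0 .4;0 0 0 0 0 0 .4;0 0 0 0 0 0 .4' 35
```

```text
clock: 10.68
eef_pos: [0.5178, 0.3365, 0.079]
tcp_rot: [[0.151, 0.001, 0.989], [-0.989, 0.001, 0.151], [-0.001, -1.0, 0.001]]
ft_force: [-1.1, -0.2, -1.0]
finger_gap: 0.53
clock: 11.05
eef_pos: [0.5177, 0.3365, 0.0789]
tcp_rot: [[0.151, 0.002, 0.989], [-0.989, 0.001, 0.151], [-0.001, -1.0, 0.002]]
ft_force: [0.2, 0.8, 1.7]
finger_gap: 0.525
```

```bash
python3 -m jog '0 -.012 0 0 0 0 .4;0 -.03 0 0 0 0 .4;0 -.06 0 0 0 0 .4;0 -.1 0 0 0 0 .4;0 -.13 0 0 0 0 .4;0 -.13 0 0 0 0 .4'
python3 - <<'E'
from h import *
o=get_obs();print(o["q"],o["ft_force"],o["torque"])
# move to above cradle, tool axes
R=np.array(o["tcp_rot"]);print(R.T@(np.array([.568,-.123,.2])-o["eef_pos"]))
E
```

```text
clock: 11.8
eef_pos: [0.5182, 0.3367, 0.2121]
tcp_rot: [[0.151, 0.005, 0.988], [-0.988, 0.002, 0.151], [-0.001, -1.0, 0.006]]
ft_force: [-0.6, 0.1, -5.1]
finger_gap: 0.523
[ 22.5197   9.8358  94.6074  -0.0062  75.2184 103.8155] [-0.615   0.1219 -5.144 ] [0.0449 0.0752 0.0029]
[ 0.462   0.0114 -0.0204]
```

```bash
python3 -m jog '.05 0 -.003 0 0 0 .4;.11 0 -.005 0 0 0 .4;.17 0 -.01 0 0 0 .4;.23 0 -.01 0 0 0 .4;.29 0 -.012 0 0 0 .4;.35 0 -.015 0 0 0 .4;.41 0 -.02 0 0 0 .4;.45 0 -.02 0 0 0 .4;.462 0 -.02 0 0 0 .4;.462 0 -.02 0 0 0 .4'
python3 - <<'E'
from h import *
import pickle
o=get_obs();i=camera_info("wrist");im=read_camera("wrist");pickle.dump((o,i),open("w4.pkl","wb"))
print(o["eef_pos"],o["q"]);cv2.imwrite("pics/w4.png",im[:,:,::-1])
E
```

```text
clock: 13.05
eef_pos: [0.5661, -0.1233, 0.207]
tcp_rot: [[0.15, -0.003, 0.989], [-0.989, 0.002, 0.15], [-0.002, -1.0, -0.002]]
ft_force: [-0.0, 1.0, -5.2]
finger_gap: 0.525
[ 0.5661 -0.1233  0.207 ] [-23.5029   5.2667 100.1973   0.0238  74.7042  57.8388]
```

View pics/w4.png

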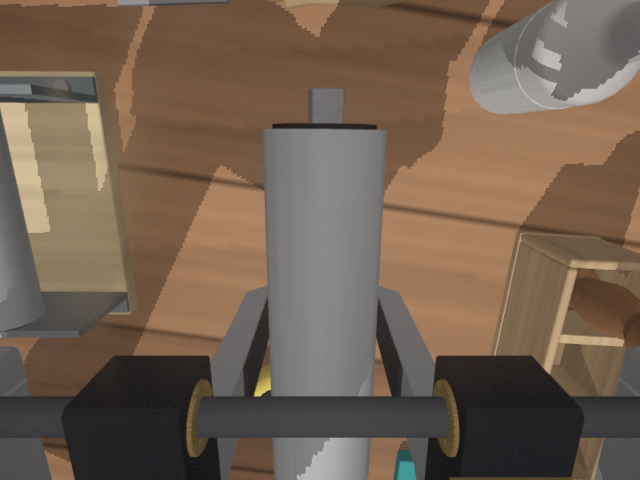

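Run:
```python
from h import *
C=lambda l:np.array(l)/2.9+[205,140]
S=lambda l:np.array(l)/3.2+[195,165]
s=cv2.imread("pics/scene0.png")
hsv=cv2.cvtColor(s,cv2.COLOR_BGR2HSV);print("scene V ends (tops) ",cast("scene",C([(390,302),(354,350),(437,330),(403,383)]),.062))
# cradle base quad, segmentation: light wood, bright & low saturation vs bench
for n,roi in(("scene",(305,235,380,295)),("side",(298,245,372,290))):
    g=cv2.imread(f"pics/{n}0.png");x0,y0,x1,y1=roi;h=cv2.cvtColor(g,cv2.COLOR_BGR2HSV)[y0:y1,x0:x1]
    m=((h[...,1]<135)&(h[...,2]>110)).astype(np.uint8)*255
    m=cv2.morphologyEx(m,cv2.MORPH_CLOSE,np.ones((11,11)))
    c=max(cv2.findContours(m,0,2)[0],key=cv2.contourArea);b=cv2.boxPoints(cv2.minAreaRect(c))+[x0,y0]
    e=cv2.approxPolyDP(cv2.convexHull(c),4,True)[:,0]+[x0,y0]
    print(n,cv2.contourArea(c),e.tolist());print(cast(n,e,.018))
```

```text
scene V ends (tops)  [[ 0.5394 -0.0987  0.062 ]
 [ 0.5483 -0.1601  0.062 ]
 [ 0.5922 -0.0919  0.062 ]
 [ 0.6045 -0.1553  0.062 ]]
scene 1885.5 [[325, 235], [373, 264], [357, 294], [305, 265]]
[[ 0.4728 -0.0843  0.018 ]
 [ 0.6361 -0.0643  0.018 ]
 [ 0.661  -0.1641  0.018 ]
 [ 0.4965 -0.1944  0.018 ]]
side 708.5 [[298, 271], [298, 265], [319, 257], [360, 263], [325, 289]]
[[ 0.4637 -0.1075  0.018 ]
 [ 0.4788 -0.0825  0.018 ]
 [ 0.5465 -0.0807  0.018 ]
 [ 0.6189 -0.169   0.018 ]
 [ 0.4762 -0.2157  0.018 ]]
```

```bash
python3 -m jog '.002 .05 .003 0 0 0 .4;.002 .1 .003 0 0 0 .4;.002 .125 .003 0 0 0 .4;.002 .13 .003 0 0 0 .4;.002 .132 .003 0 0 0 .4'; python3 -m jog '0 .003 0 0 0 0 .4;0 .003 0 0 0 0 .4'
```

```text
clock: 13.72
eef_pos: [0.5709, -0.1244, 0.0774]
tcp_rot: [[0.153, 0.001, 0.988], [-0.988, -0.0, 0.153], [0.001, -1.0, 0.001]]
ft_force: [0.6, -0.8, -5.0]
finger_gap: 0.527
clock: 13.98
eef_pos: [0.5707, -0.1252, 0.0744]
tcp_rot: [[0.151, 0.001, 0.988], [-0.988, -0.001, 0.151], [0.001, -1.0, 0.001]]
ft_force: [0.1, -0.8, -4.9]
finger_gap: 0.525
```

```bash
python3 -m jog '0 .002 0 0 0 0 .4;0 .003 0 0 0 0 .4';python3 -m jog '0 .002 0 0 0 0 .4;0 .002 0 0 0 0 .4'
```

```text
clock: 14.22
eef_pos: [0.5702, -0.1251, 0.0705]
tcp_rot: [[0.151, 0.0, 0.989], [-0.989, -0.0, 0.151], [0.0, -1.0, 0.0]]
ft_force: [-0.1, 0.5, -4.0]
finger_gap: 0.526
clock: 14.48
eef_pos: [0.5705, -0.1249, 0.0693]
tcp_rot: [[0.151, 0.0, 0.988], [-0.988, 0.0, 0.151], [-0.0, -1.0, 0.0]]
ft_force: [-2.3, 1.5, 3.6]
finger_gap: 0.525
```

Run:
```python
from h import *
im=read_camera("side");cv2.imwrite("pics/s5.png",cv2.resize(im[150:360,250:470,::-1],None,fx=2.8,fy=2.8))
```

```text
(no output)
```

View pics/s5.png

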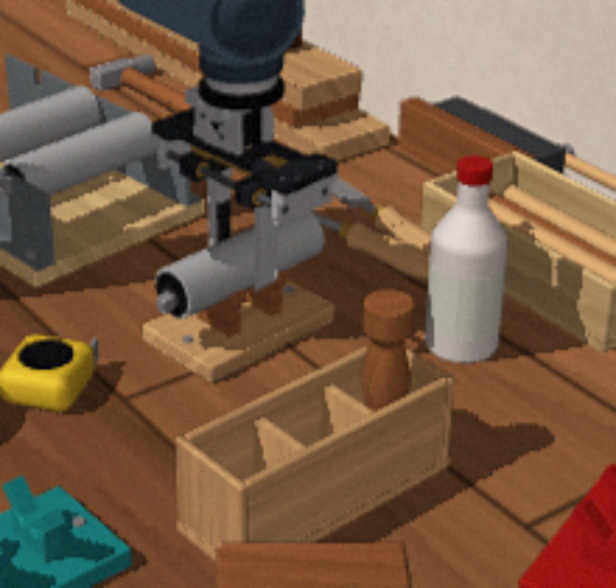

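The roller lies in the V of the wooden cradle and the wrist force changed from -5 N to +3.6 N, so it is seated. Now I let go, rise and tilt in free air to check reach.

```bash
python3 -m jog '0 0 0 0 0 0 .75;0 0 0 0 0 0 .75;0 0 0 0 0 0 .75;0 -.06 0 0 0 0 .75;0 -.12 0 0 0 0 .75;0 -.12 0 0 0 0 .75'
python3 -m jog '0 0 .01 -10 0 0 .75;0 0 .02 -20 0 0 .75;0 0 .04 -30 0 0 .75;0 0 .05 -40 0 0 .75;0 0 .06 -45 0 0 .75;0 0 .06 -45 0 0 .75'
python3 - <<'E'
from h import *
from scipy.optimize import least_squares
o=get_obs();print(o["q"],o["eef_pos"],o["ft_force"])
D=[([14.07,89.31,76.70],(.6496,.0001,.2156)),([2.887,95.436,81.72],(.55,.1996,.2759)),([14.02,95.853,70.155],(.6061,.1494,.1561)),([9.836,94.607,75.218],(.5182,.3367,.2121)),([5.267,100.197,74.704],(.5661,-.1233,.207)),(o["q"][[1,2,4]],o["eef_pos"])]
def fk(p,q):
    a,h,L2,L3,de,T=p;q2,q3,q5=np.radians(q);s=q2+q3;t=s+q5
    return np.array([a+L2*np.sin(q2)+L3*np.sin(s+de)+T*np.sin(t),h+L2*np.cos(q2)+L3*np.cos(s+de)+T*np.cos(t)])
def res(p):
    return np.concatenate([fk(p,q)-[np.sqrt(x[0]**2+x[1]**2-.1126**2),x[2]] for q,x in D]+[[.01*(p[0])]])
r=least_squares(res,[0,.3,.4,.4,0,.3]);print(r.x,np.abs(r.fun).max());np.save("p.npy",r.x)
E
```

```text
clock: 15.28
eef_pos: [0.5737, -0.1266, 0.195]
tcp_rot: [[0.151, 0.011, 0.988], [-0.988, -0.005, 0.151], [0.007, -1.0, 0.01]]
ft_force: [-0.5, 0.2, 0.3]
finger_gap: 0.748
clock: 16.02
eef_pos: [0.6292, -0.1155, 0.1843]
tcp_rot: [[0.152, -0.702, 0.696], [-0.988, -0.107, 0.109], [-0.002, -0.704, -0.71]]
ft_force: [-0.3, 0.6, 0.0]
finger_gap: 0.753
[-13.9262  42.2651  62.6536 -17.7793 116.885   65.2662] [ 0.6292 -0.1155  0.1843] [-0.2516  0.5884  0.0287]
[0.0036 0.2762 0.4031 0.567  0.0913 0.2692] 0.005792918484715054
```

The tilt works and the kinematic fit is good enough: wrist-to-TCP is about 0.268 m. Plan:
- Grip 60 mm outboard of the roller's middle with a 55° tilt, body outward.
- Lift, then turn 90° about the jaw axis so the roller hangs on end with the tool 35° the other way. That pose is within reach at the crate's -72 compartment.

```bash
python3 -m jog '0 0 0 -10 0 0 .75;0 .03 .025 -10 0 0 .75;0 .06 .052 -10 0 0 .75;0 .0846 .0767 -10 0 0 .75;0 .0846 .0767 -10 0 0 .75;0 .0846 .0767 -10 0 0 .75'
python3 - <<'E'
from h import *
im=read_camera("side");cv2.imwrite("pics/s6.png",cv2.resize(im[150:360,250:470,::-1],None,fx=2.8,fy=2.8))
print(get_obs()["q"])
E
```

```text
clock: 16.77
eef_pos: [0.6245, -0.1173, 0.0764]
tcp_rot: [[0.151, -0.808, 0.569], [-0.989, -0.124, 0.086], [0.001, -0.576, -0.818]]
ft_force: [-0.0, -0.4, 0.9]
finger_gap: 0.755
[-13.3312  54.5635  58.619  -20.3464 117.9564  67.079 ]
```

View pics/s6.png

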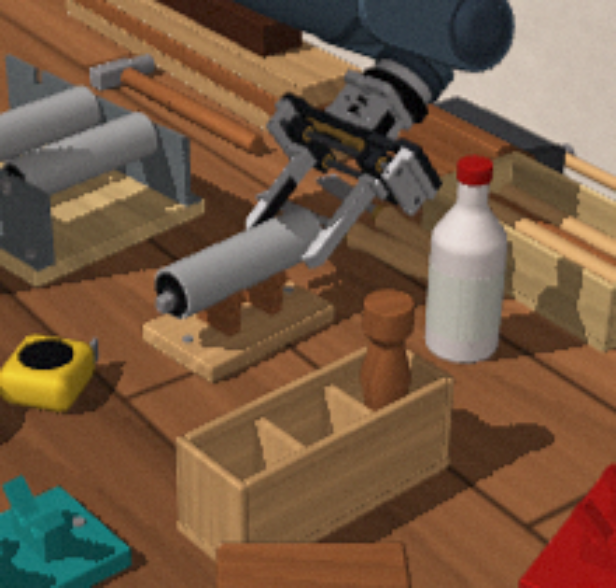

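The roller lies released in the cradle and the jaws straddle its overhanging outer end. I lower the last 5 mm, grip firmly, and lift.

```bash
python3 -m jog '0 .003 .004 0 0 0 .75;0 .003 .004 0 0 0 .45;0 .003 .004 0 0 0 .4;0 .003 .004 0 0 0 .4;0 .003 .004 0 0 0 .4;0 .003 .004 0 0 0 .4' 58
python3 -m jog '0 -.012 -.016 0 0 0 .4;0 -.029 -.041 0 0 0 .4;0 -.052 -.074 0 0 0 .4;0 -.08 -.115 0 0 0 .4;0 -.104 -.147 0 0 0 .4;0 -.104 -.147 0 0 0 .4;0 -.104 -.147 0 0 0 .4'
python3 - <<'E'
from h import *
o=get_obs();print(o["q"],o["torque"])
im=read_camera("side");cv2.imwrite("pics/s7.png",im[:,:,::-1])
E
```

```text
clock: 17.58
eef_pos: [0.6239, -0.1169, 0.0696]
tcp_rot: [[0.151, -0.81, 0.567], [-0.989, -0.124, 0.087], [0.0, -0.574, -0.819]]
ft_force: [1.4, 0.0, 0.6]
finger_gap: 0.524
clock: 18.45
eef_pos: [0.6242, -0.1166, 0.2473]
tcp_rot: [[0.152, -0.81, 0.566], [-0.988, -0.124, 0.088], [-0.002, -0.573, -0.82]]
ft_force: [0.5, 0.3, -6.7]
finger_gap: 0.522
[-13.2926  44.2487  56.6784 -23.4703 129.6439  61.4041] [ 0.2434 -1.325   0.0288]
```

```bash
python3 -m jog '0 -.02 -.03 6 0 0 .4;0 -.03 -.041 16 0 0 .4;0 -.015 -.05 26 0 0 .4;0 .0 -.06 36 0 0 .4;0 .015 -.07 46 0 0 .4;0 .03 -.08 56 0 0 .4;0 .045 -.09 66 0 0 .4;0 .06 -.1 76 0 0 .4;0 .069 -.11 86 0 0 .4;0 .069 -.11 90 0 0 .4'
python3 - <<'E'
from h import *
o=get_obs();print(o["q"],o["torque"])
im=read_camera("side");cv2.imwrite("pics/s8.png",im[:,:,::-1])
a=cv2.imread("pics/s7.png")[60:360,200:470];b=im[60:360,200:470,::-1]
cv2.imwrite("pics/s78.png",cv2.resize(np.hstack([a,b]),None,fx=1.45,fy=1.45))
E
```

```text
clock: 19.75
eef_pos: [0.503, -0.1337, 0.2949]
tcp_rot: [[0.151, 0.562, 0.813], [-0.989, 0.09, 0.121], [-0.006, -0.822, 0.569]]
ft_force: [-0.3, -0.4, -5.5]
finger_gap: 0.524
[-41.1673 -26.6455 123.4021  29.527   62.7486  31.3   ] [-0.0974  0.7868 -0.0151]
```

View pics/s78.png

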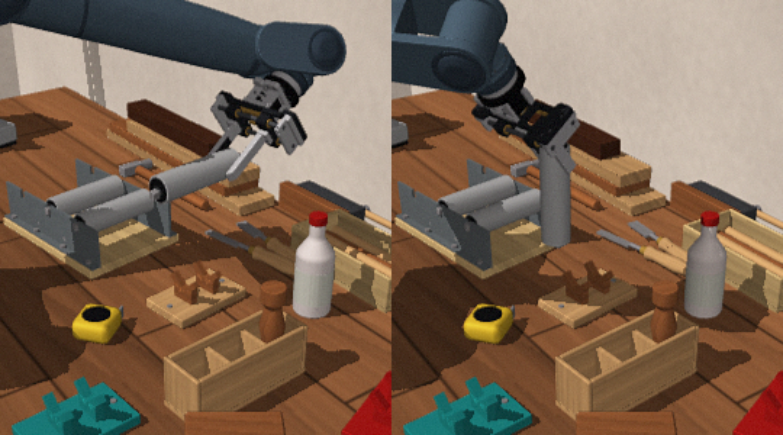

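Right panel: the roller hangs vertical in the grip with no slip, clear of everything, and the crate's two empty compartments are free. Now I refine the crate pose from the silhouette in both cameras.

Run:
```python
from h import *
from scipy.optimize import least_squares
g=cv2.imread("pics/scene0.png")
def hexa(n,roi,eps):
    g=cv2.imread(f"pics/{n}0.png");x0,y0,x1,y1=roi;s=g[y0:y1,x0:x1]
    m=np.full(s.shape[:2],cv2.GC_PR_BGD,np.uint8)
    h=cv2.cvtColor(s,cv2.COLOR_BGR2HSV);w=(h[...,0]>=11)&(h[...,0]<=25)&(h[...,1]<140)
    w=cv2.morphologyEx(w.astype(np.uint8),cv2.MORPH_OPEN,np.ones((3,3)))
    c=np.vstack([k for k in cv2.findContours(w,0,1)[0] if cv2.contourArea(k)>60])
    e=cv2.approxPolyDP(cv2.convexHull(c),eps,True)[:,0]+[x0,y0]
    return e
for n,roi in(("scene",(205,255,302,345)),("side",(308,265,418,350))):
    e=hexa(n,roi,2.5)
    for p,a,b in zip(e,cast(n,e,.09),cast(n,e,0)):print(n,p,a[:2],b[:2])
```

```text
scene [229 259] [ 0.3624 -0.3405] [ 0.3152 -0.3199]
scene [295 305] [ 0.5812 -0.3171] [ 0.5527 -0.2946]
scene [297 320] [ 0.6119 -0.3421] [ 0.5861 -0.3216]
scene [280 340] [ 0.6163 -0.4054] [ 0.5909 -0.3904]
scene [217 293] [ 0.4124 -0.4257] [ 0.3695 -0.4125]
scene [211 278] [ 0.3693 -0.4085] [ 0.3227 -0.3937]
side [410 316] [ 0.5101 -0.4827] [ 0.5921 -0.3985]
side [362 343] [ 0.3785 -0.4936] [ 0.443 -0.411]
side [323 347] [ 0.3102 -0.4606] [ 0.3656 -0.3735]
side [314 338] [ 0.3101 -0.4287] [ 0.3656 -0.3374]
side [308 265] [ 0.4422 -0.1956] [ 0.5151 -0.0734]
side [363 265] [ 0.5496 -0.2712] [ 0.6368 -0.159 ]
side [398 277] [ 0.5841 -0.3582] [ 0.6758 -0.2575]
side [410 284] [ 0.5876 -0.3952] [ 0.6798 -0.2995]
```

Crate centre is about (.478,-.3665), yaw 5.8°, so the target compartment is at about (.407,-.373).

```bash
python3 -m jog '.02 -.007 -.01 0 0 0 .4;.05 -.017 -.025 0 0 0 .4;.085 -.029 -.041 0 0 0 .4;.125 -.042 -.06 0 0 0 .4;.165 -.054 -.078 0 0 0 .4;.2 -.066 -.094 0 0 0 .4;.2216 -.072 -.1038 0 0 0 .4;.2216 -.072 -.1038 0 0 0 .4;.2216 -.072 -.1038 0 0 0 .4'
python3 - <<'E'
from h import *
o=get_obs();print(o["q"],o["torque"])
p=o["eef_pos"];d=np.array(o["tcp_rot"])[:,1];gp=p-.008*d;print("grasp",gp)
for n in("scene","side"):
    im=read_camera(n);cv2.imwrite(f"pics/{n}9.png",im[:,:,::-1])
    df=cv2.absdiff(im[:,:,::-1].copy(),cv2.imread(f"pics/{n}0.png")).max(2)
    print(n,"pred bottom",proj(n,gp-[0,0,.145])[0],"pred mid",proj(n,gp-[0,0,.06])[0])
    if n=="side":
        h=cv2.cvtColor(im,cv2.COLOR_RGB2HSV);x,y=proj(n,gp-[0,0,.1])[0].astype(int)
        for k in(.07,.1,.13):
            x,y=proj(n,gp-[0,0,k])[0];row=(h[int(y),:,1]<45);c=np.where(row[int(x)-50:int(x)+50])[0]+int(x)-50;print(k,x,y,c.min(),c.max(),len(c))
E
```

```text
clock: 20.92
eef_pos: [0.415, -0.3716, 0.2978]
tcp_rot: [[0.153, 0.565, 0.811], [-0.988, 0.091, 0.123], [-0.004, -0.82, 0.572]]
ft_force: [0.4, 0.2, -4.7]
finger_gap: 0.525
[-70.1063 -11.8477 112.0543  35.4901  75.4781   3.3359] [-0.0362  0.7363  0.0252]
grasp [ 0.4105 -0.3724  0.3043]
scene pred bottom [227.3128 266.1829] pred mid [220.4266 249.4129]
side pred bottom [339.4027 278.9488] pred mid [339.2436 243.1949]
0.07 339.26298323294895 247.55067200825445 327 351 25
0.1 339.3200339021827 260.37393586283736 328 351 24
0.13 339.37550768795035 272.84276403725954 328 351 24
```

The roller's silhouette is vertical and matches the prediction at column 339. I lower it, watching the force.

```bash
python3 -m jog '0 .02 -.017 0 0 0 .4;0 .039 -.0316 0 0 0 .4;0 .039 -.0316 0 0 0 .4;0 .039 -.0316 0 0 0 .4'; python3 -m jog '0 .006 -.004 0 0 0 .4;0 .012 -.0085 0 0 0 .4;0 .018 -.0126 0 0 0 .4;0 .018 -.0126 0 0 0 .4'; python3 -m jog '0 .006 -.004 0 0 0 .4;0 .012 -.0085 0 0 0 .4;0 .012 -.0085 0 0 0 .4'
```

```text
clock: 21.52
eef_pos: [0.412, -0.3737, 0.2501]
tcp_rot: [[0.151, 0.568, 0.809], [-0.988, 0.086, 0.124], [0.001, -0.819, 0.574]]
ft_force: [0.2, -0.2, -4.9]
finger_gap: 0.525
clock: 22.02
eef_pos: [0.4114, -0.373, 0.2264]
tcp_rot: [[0.151, 0.566, 0.81], [-0.988, 0.088, 0.123], [-0.002, -0.819, 0.573]]
ft_force: [-0.2, 0.4, -5.0]
finger_gap: 0.525
clock: 22.4
eef_pos: [0.4113, -0.373, 0.2116]
tcp_rot: [[0.151, 0.566, 0.81], [-0.988, 0.088, 0.123], [-0.002, -0.819, 0.573]]
ft_force: [-0.4, -0.3, -4.9]
finger_gap: 0.517
```

The tube end is below the rim with no contact force, so I continue.

```bash
python3 -m jog '0 .012 -.0085 0 0 0 .4;0 .024 -.017 0 0 0 .4;0 .034 -.024 0 0 0 .4;0 .034 -.024 0 0 0 .4;0 .034 -.024 0 0 0 .4'; python3 -m jog '0 .0025 -.0017 0 0 0 .4;0 .005 -.0034 0 0 0 .4;0 .005 -.0034 0 0 0 .4';python3 -m jog '0 .0015 -.001 0 0 0 .4;0 .003 -.002 0 0 0 .4'
```

```text
clock: 23.02
eef_pos: [0.4115, -0.3738, 0.1714]
tcp_rot: [[0.151, 0.567, 0.81], [-0.989, 0.086, 0.124], [0.0, -0.819, 0.574]]
ft_force: [0.0, 0.0, -4.8]
finger_gap: 0.52
clock: 23.4
eef_pos: [0.4114, -0.3734, 0.1648]
tcp_rot: [[0.151, 0.567, 0.81], [-0.988, 0.087, 0.124], [-0.0, -0.819, 0.573]]
ft_force: [-0.1, -0.3, -5.1]
finger_gap: 0.526
clock: 23.65
eef_pos: [0.4125, -0.3747, 0.1635]
tcp_rot: [[0.15, 0.57, 0.808], [-0.989, 0.084, 0.125], [0.003, -0.818, 0.576]]
ft_force: [-1.2, 0.8, 6.5]
finger_gap: 0.524
```

It is on the floor (the force turned from -5 to +6.5 N). I release gently and retreat along the tool axis.

```bash
python3 -m jog '0 0 0 0 0 0 .56;0 0 0 0 0 0 .6;0 0 0 0 0 0 .8;0 0 0 0 0 0 .85;0 0 0 0 0 0 .85;0 -.03 0 0 0 0 .85;0 -.07 0 0 0 0 .85;0 -.11 0 0 0 0 .85;0 -.13 0 0 0 0 .85;0 -.13 0 0 0 0 .85'
python3 - <<'E'
from h import *
print(get_obs()["q"])
s=read_camera("scene")[:,:,::-1];a=read_camera("side")[:,:,::-1]
cv2.imwrite("pics/f_scene.png",s);cv2.imwrite("pics/f_side.png",a)
c1=cv2.resize(a[120:370,190:440],None,fx=1.55,fy=1.55);c2=cv2.resize(s[110:360,200:450],None,fx=1.55,fy=1.55)
cv2.imwrite("pics/f.png",np.hstack([c1,c2]))
E
```

```text
clock: 24.9
eef_pos: [0.3376, -0.3859, 0.2693]
tcp_rot: [[0.15, 0.568, 0.81], [-0.989, 0.083, 0.125], [0.003, -0.819, 0.574]]
ft_force: [-0.6, -0.7, -1.0]
finger_gap: 0.848
[-80.1888 -14.6857 117.4142  35.7831  78.7697  -6.5341]
```

View pics/f.png

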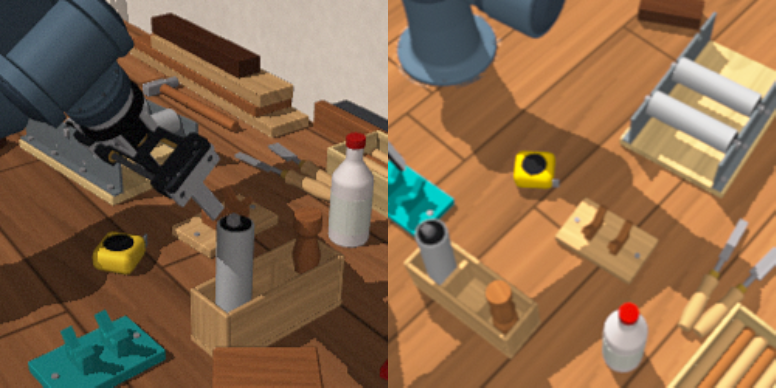

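The roller stands on end in the crate's outer compartment. The cradle is empty, two rollers remain in their slots, and the other things are unmoved. The gripper is clear with no force, so I hand in.

```bash
python3 -c "
from bench import *
print(job_done(),get_obs()['ft_force'])"
```

```text
the job is handed in; nothing more can be done
the job is handed in; nothing more can be done
```

The worn roller was the one in the left slot (y = +100 mm). It now stands on end in the crate's empty compartment at x = -72 mm, and I handed the job in at about 25 s.

- **Finding it:** the left roller's end moved more than 12 mm side to side at about 2 N or less. The right and middle ones stopped after about 5.5 mm at around 10 N, and 4.3 mm of that was jaw clearance.
- **Moving it:** I lifted it straight out, laid it in the wooden V-cradle and let go. I then regripped its outer end, turned it upright without slipping and lowered it until it touched the compartment floor at about 6.5 N.
- **Last checks:** before hand-in, the side and scene pictures showed it standing upright in the crate with the gripper clear. The two sound rollers were in their slots, and the spindle, chisels, glue and tape measure looked unmoved. The wrist force was about 1 N, which is noise level.
- **Disagreement:** the two cameras put the crate up to 8 mm apart at first. A refit of its corners brought them to about 2 mm, and the roller went in with no sideways contact force.
- **Not confirmed:** the state reading I asked for after hand-in returned nothing, so nothing was checked after that point.

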